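Open the crispbread box

ROBOT

A 6-joint arm with a two-finger parallel gripper is mounted at the origin on a cart in front of the work surface, level with it; the furniture and walls round the work are solid. World frame = base frame: x ahead of the robot, y to its left, z up, the work surface at z = 0. Lengths are in m, angles in rad, forces in N, time in s.
With the tool pointing down it reaches from about 0.375 to 0.9 m from the base axis. Payload 3.1 kg.
Tool frame: the origin (TCP) lies at the very end of the fingers, on their centre line; the grasp point (between the pads) lies 19 mm behind it; z points along the fingers, y is the line along which they close (so a half turn about z gives the same grasp; the last joint's range is limited). The gripper opens to 87 mm and grips with 3 to 60 N. Pads are 19 mm wide; open, the fingers measure 117 mm over their backs; the gripper's body (75 mm by 190 mm) begins 51 mm behind the grasp point.
Start: joints at [1.167, 0.527, 1.433, -0, 1.181, -0.178], TCP at [0.139, 0.609, 0.223] pointing down, gripper open.
Joint ranges: [-3.08, 3.08], [-0.75, 2.2], [0.22, 2.44], [-1.43, 4.57], [0, 2.65], [-2.85, 2.85]. Speed limits (rad/s): [2.79, 2.79, 3.14, 3.14, 3.14, 3.14].

INTERFACE

Orientations are given as a unit quaternion [x, y, z, w].
In Python, from rig import status, viewer, robot gives the robot as it stands.
- The arm moves only by the tool arm_command, never from a script. Its arguments are lists of equal length, an entry for each row: "delta_rot": the turn, a rotation vector about the tool's x, y, z in degrees, a list of three; "delta_pos": the shift along the tool's x, y, z in m, a list of three; "gripper": the closure, from -1 (fully open) to 1 (shut). In form: {"delta_rot": [[rx, ry, rz], ...], "delta_pos": [[dx, dy, dz], ...], "gripper": [gripper, ...]}. A call has 1 to 12 rows; each row is the pose to reach, as a shift and turn from the pose commanded when the call began, along the tool's axes at that moment; what a row does not reach only later rows make up. A row lasts 1/12 s, in which the tool goes at most 41.7 mm and 7.16 degrees, less where a joint would pass 70% of its speed; a pose out of reach is approached as far as the arm can. A call with a gripper value outside its range is refused whole. The fingers move at their own pace and stop on an object; "grip_force" is the grip in N (left out, the last holds). Time passes only in rows, so rows that repeat a pose let the fingers close. It gives the time, the measured TCP pose, the force, the opening and the grip force at its end, in the units of the state.
- status.get_obs(): the state, without advancing time (a new reading comes with each control period).
- viewer.camera(name): name is "scene" or "top"; returns a dict with "pixels" (420x560x3 uint8, blue, green, red), "fx", "fy", "cx", "cy" (pixels), "pose" (4x4, takes a point from camera to world coordinates). Camera axes: x right, y down, z forward; pixel columns grow to the right and rows downward; lengths in m; the calibration is good to about 2 mm. A picture is of the moment at which its call begins. There is no depth.
- robot.hand_in(): hands the job in; it is judged then, once.
The state is a dict: "time": time; "q": joint angles; "joint_velocities": joint speeds; "joint_torque": joint torques, N m; "position": TCP position; "tool_rot": TCP orientation; "ft_force": force on the tool from outside, world axes, zero at the start; "moment": the same for the moment, N m; "grip_width": finger opening in m; "grip_force": force on a finger pad.
Only numpy, scipy, OpenCV 4.12 (cv2) and the standard library are available. Lean on these libraries where they do the work, as an engineer would, in place of code of your own. Each camera call takes 0.05 s, during which the arm holds its last target. There are 200 camera calls.

TASK

Open the longer of the two snap-lid food boxes: squeeze the two upright tabs on its lid together so that its catches let go, and lift the lid straight off. Set the lid down, without dropping it, flat and right way up in the middle of the wooden board and let go of it. Leave the long box standing where it is, and leave the short box alone.

Things in the scene. Friction and masses are not known exactly. Their poses are not given: they have to be found in the camera images.
- long_lid: Grey plastic lid of the LONGER box. Plate 144 mm (its x) by 88 mm (y), 5 mm thick; z up. Origin: lid's centre at the lower edge of the hollow rim that plugs 22 mm into the box, so the plate's top is 27 mm above it. Weighs about 0.17 kg; can be carried by its squeezed tabs. Set down flat it stands on that rim, origin at the surface, tabs' hooks clear.
- long_tabs (a point): Point midway between the long lid's two upright tabs, 23 mm above the plate's top, 50 mm above the lid's origin. Tabs: 32 mm wide (lid x), 6 mm thick, 34 mm high over the plate, ribbed outer faces 56 mm apart along lid y. Each slides in 8 mm on a spring (2 N, fully in 8 N) to 40 mm overall; a 25 N grip does it. A block 24 mm wide, 18 high stands between.
- long_box: Longer food box: white plastic, 140 x 84 mm (x, y), 60 mm high, loose, 0.9 kg. Origin: centre of underside. Shut: lid's origin 38 mm above it, axes alike, 1.5 mm play. Hooks on the tabs grip catches inside: both tabs must be in over 5 mm and stay in while the lid rises straight up 22 mm, else the box comes up too.
- short_lid: Lid of the SHORTER food box, which stays shut: same material, tabs, width and height as the long one, but the lid is only 100 mm (x) by 88 mm (y), its box 96 x 84 mm. Origin as for the long lid (38 mm above the worktop when shut).
- board: Light wooden board, fixed flat on the worktop, 190 mm (x) by 150 mm (y), 16 mm thick. Origin: centre of its underside; its top is 16 mm above the origin.

How it is judged:
By the outcome, as a careful person would: the job done as asked, in the order asked, and still so for the second after the job is handed in, with the robot touching nothing.
It also fails if it takes over 43 s, if anything falls off the work surface, if the arm or the gripper's body presses on something with over 40 N, if the wrist force passes 120 N, or if a joint passes its speed limit or range.

## Working session

There is one attempt and no reset: what is moved stays moved. The work goes in short steps, Python scripts to look and compute and a tool call to move; the robot and the scene stay as the last step left them, time stands still between calls to the robot, and variables do not carry over. Pictures are saved under pics/ and viewed, at most 10 in all, crops included, and the job is handed in when it is done.

Besides the shell and the picture viewer there is one more tool, called after "Call:" as name(argument=value, ...) on one line, values as JSON. arm_command: Moves the arm, as the interface text tells. Its arguments: {"type":"object","properties":{"delta_rot":{"type":"array","items":{"type":"array","items":{"type":"number"}}},"delta_pos":{"type":"array","items":{"type":"array","items":{"type":"number"}}},"gripper":{"type":"array","items":{"type":"number"}},"grip_force":{"type":"number"}},"required":["delta_rot","delta_pos","gripper"]}

```bash
mkdir -p pics
cat > h.py <<'E'
import numpy as np, cv2
from rig import status, viewer, robot
def ray(c,u,v):
    d=np.array([(u-c['cx'])/c['fx'],(v-c['cy'])/c['fy'],1.]);P=np.array(c['pose']);return P[:3,3],P[:3,:3]@d
def onz(c,u,v,z):
    o,d=ray(c,u,v);return o+d*(z-o[2])/d[2]
def tri(c1,p1,c2,p2):
    A=np.zeros((3,3));b=np.zeros(3)
    for c,p in((c1,p1),(c2,p2)):
        o,d=ray(c,*p);d/=np.linalg.norm(d);M=np.eye(3)-np.outer(d,d);A+=M;b+=M@o
    return np.linalg.solve(A,b)
def proj(c,X):
    P=np.linalg.inv(np.array(c['pose']));x=P[:3,:3]@np.array(X)+P[:3,3];return c['fx']*x[0]/x[2]+c['cx'],c['fy']*x[1]/x[2]+c['cy']
E
python3 - <<'E'
from h import *
import pickle
C={n:viewer.camera(n) for n in('top','scene')}
pickle.dump(C,open('c0.pkl','wb'))
for n,c in C.items():
    cv2.imwrite(f'pics/{n}0.png',np.array(c['pixels'])); print(n,c['fx'],np.round(c['pose'],3).tolist())
print(status.get_obs())
E
```

```text
top 532.840344732097 [[-0.011, -0.995, 0.096, 0.464], [-0.999, 0.015, 0.035, -0.205], [-0.036, -0.095, -0.995, 1.047], [0.0, 0.0, 0.0, 1.0]]
scene 488.87010246249105 [[0.688, -0.502, 0.524, 0.075], [-0.725, -0.485, 0.489, -0.629], [0.009, -0.717, -0.697, 0.712], [0.0, 0.0, 0.0, 1.0]]
{'time': 0.1, 'q': array([ 1.16749551e+00,  5.28393844e-01,  1.43377112e+00, -2.51323669e-05,
        1.18142620e+00, -1.78503434e-01]), 'joint_velocities': array([ 0.00144401, -0.00208536, -0.00367802, -0.00060066,  0.00261529,
       -0.00094345]), 'joint_torque': array([-2.16767953e-04, -4.40986204e+01, -1.77151090e+01,  6.34800363e-02,
        5.34287898e-02, -6.33944524e-05]), 'position': array([0.13903204, 0.60865472, 0.22165779]), 'tool_rot': array([ 1.12157369e-01,  9.93689955e-01, -9.60607052e-04, -2.75470973e-04]), 'ft_force': array([-0.23811294, -0.27213811, -0.50344365]), 'moment': array([-0.0143813 ,  0.00170008,  0.03361541]), 'grip_force': 0.0, 'grip_width': 0.08678928288978545}
```

View pics/top0.png

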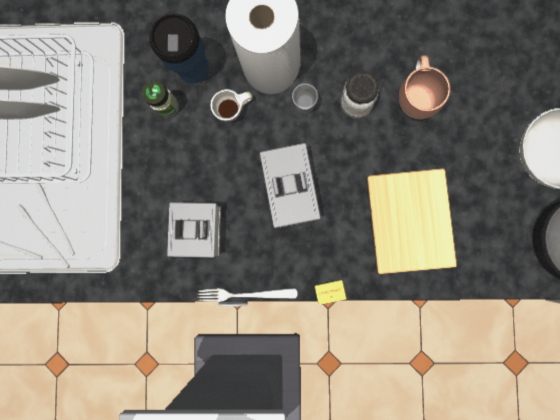

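View pics/scene0.png

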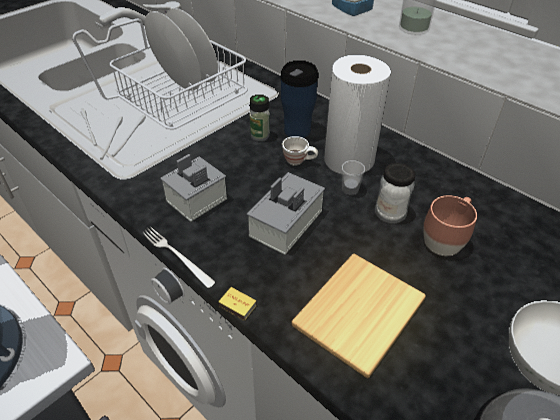

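The top view shows the long box at about (290,185), the short box at (193,230), and the board at (411,220). The scene view has the long box at about (286,215) and the board at (360,313). Next I'll zoom in for precise corners.

Run:
```python
from h import *
import pickle
C=pickle.load(open('c0.pkl','rb'))
a=C['top']['pixels'][135:240,245:335];b=C['scene']['pixels'][165:260,235:335]
f=lambda x:cv2.resize(np.array(x),(400,400*x.shape[0]//x.shape[1]),interpolation=cv2.INTER_CUBIC)
a,b=f(a),f(b);o=np.zeros((max(a.shape[0],b.shape[0]),800,3),np.uint8);o[:a.shape[0],:400]=a;o[:b.shape[0],400:]=b
cv2.imwrite('pics/crop0.png',o)
# board
for n,c in C.items():
    h=cv2.cvtColor(np.array(c['pixels']),cv2.COLOR_BGR2HSV)
    m=cv2.inRange(h,(12,60,120),(30,255,255))
    if n=='top': m[285:]=0
    else: m[:, :290]=0; m[:250]=0
    m=cv2.morphologyEx(m,cv2.MORPH_OPEN,np.ones((5,5)))
    k=max(cv2.findContours(m,0,2)[0],key=cv2.contourArea)
    r=cv2.approxPolyDP(cv2.convexHull(k),6,True)[:,0]
    print(n,r.tolist())
    for z in(.016,):
        P=np.array([onz(c,*p,z)[:3] for p in r]);print(P.round(4).tolist(),P.mean(0),[np.linalg.norm(P[i]-P[i-1]).round(4) for i in range(len(P))])
```

```text
top [[430, 170], [451, 267], [378, 273], [368, 176]]
[[0.6101, -0.4472, 0.016], [0.4234, -0.4799, 0.016], [0.4135, -0.3416, 0.016], [0.6003, -0.3274, 0.016]] [ 0.51183297 -0.3990025   0.016     ] [np.float64(0.1202), np.float64(0.1895), np.float64(0.1387), np.float64(0.1874)]
scene [[351, 255], [423, 293], [369, 374], [293, 323]]
[[0.5917, -0.3267, 0.016], [0.6102, -0.4687, 0.016], [0.425, -0.4891, 0.016], [0.4109, -0.3468, 0.016]] [ 0.50945709 -0.40781904  0.016     ] [np.float64(0.182), np.float64(0.1431), np.float64(0.1863), np.float64(0.143)]
```

View pics/crop0.png

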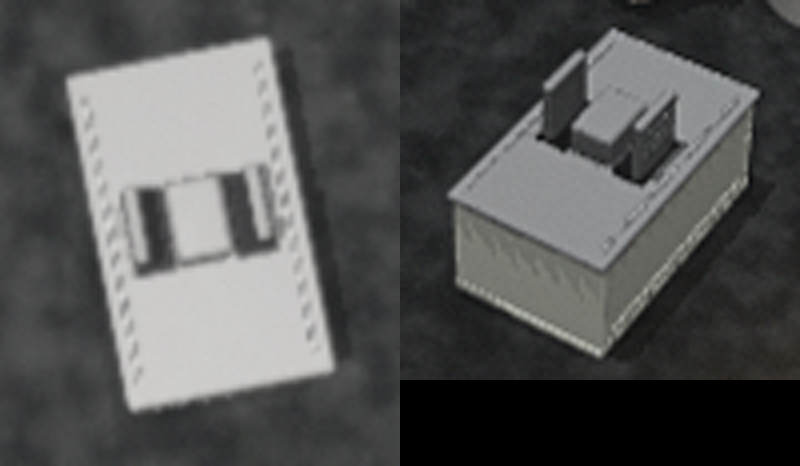

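The crop shows the lid's corners clearly: in the top half (68,78),(270,38),(334,370),(130,410), and in the scene half (614,29),(761,93),(603,270),(450,197). The tabs stand on either side of the block.

Run:
```python
from h import *
import pickle
C=pickle.load(open('c0.pkl','rb'));t,s=C['top'],C['scene']
T=(np.array([(68,78),(270,38),(334,370),(130,410)])+.5)*90/400-.5+[245,135]
S=(np.array([(614,29),(761,93),(603,270),(450,197)])-[400,0]+.5)/4-.5+[235,165]
def rep(P):
    d=(P[0]+P[1]-P[2]-P[3]);e=P[0]+P[3]-P[1]-P[2]
    print(P.round(4).tolist(),'ctr',P.mean(0).round(4),'yaw x',np.degrees(np.arctan2(d[1],d[0])).round(2),'yaw y',np.degrees(np.arctan2(-e[0],e[1])).round(2),'size',np.linalg.norm(d)/2,np.linalg.norm(e)/2)
rep(np.array([tri(t,a,s,b) for a,b in zip(T,S)]))
for c,Q in((t,T),(s,S)): rep(np.array([onz(c,*p,.065) for p in Q]))
# tab tops: top crop and scene crop
for a,b in(((140,188),(565,75)),((256,168),(658,118))):
    pass
B={}
for n,c in C.items():
    p=np.array(c['pixels']).astype(int);m=((p[...,1]-p[...,0]>15)&(p[...,2]>110)).astype(np.uint8)
    if n=='top': m[285:]=0;m[:160]=0;m[:,:350]=0;m[:,465:]=0
    else: m[:,:285]=0;m[:245]=0;m[:,430:]=0
    k=max(cv2.findContours(m,0,2)[0],key=cv2.contourArea)
    r=cv2.approxPolyDP(cv2.convexHull(k),6,True)[:,0];print(n,r.tolist())
    # order +x+y,+x-y,-x-y,-x+y
    r=sorted(r.tolist(),key=lambda q:0)
    P=np.array([onz(c,*q,.016) for q in r]);o=P.mean(0);w=lambda i:(P[i]-o)
    idx=[max(range(len(P)),key=lambda i:w(i)[0]*a+w(i)[1]*b) for a,b in((1,1),(1,-1),(-1,-1),(-1,1))]
    rep(P[idx]);B[n]=[r[i] for i in idx]
rep(np.array([tri(t,a,s,b) for a,b in zip(B['top'],B['scene'])]))
```

```text
[[0.6417, -0.1212, 0.0652], [0.657, -0.2061, 0.0649], [0.517, -0.2306, 0.0644], [0.502, -0.146, 0.0625]] ctr [ 0.5794 -0.176   0.0643] yaw x 10.0 yaw y 10.14 size 0.1420446593473438 0.08611219909340644
[[0.6421, -0.1215, 0.065], [0.6576, -0.2067, 0.065], [0.5175, -0.2312, 0.065], [0.5021, -0.1463, 0.065]] ctr [ 0.5798 -0.1764  0.065 ] yaw x 9.99 yaw y 10.33 size 0.14217599782325557 0.08643607688944346
[[0.6415, -0.1207, 0.065], [0.6563, -0.2057, 0.065], [0.516, -0.2304, 0.065], [0.5002, -0.1477, 0.065]] ctr [ 0.5785 -0.1761  0.065 ] yaw x 10.41 yaw y 10.32 size 0.143170696477777 0.08521282589748848
top [[443, 168], [456, 266], [378, 273], [367, 177]]
[[0.5984, -0.3254, 0.016], [0.6136, -0.4722, 0.016], [0.4252, -0.4893, 0.016], [0.4135, -0.3416, 0.016]] ctr [ 0.5127 -0.4071  0.016 ] yaw x 5.09 yaw y 5.22 size 0.18735710995373195 0.14790594876868213
scene [[354, 253], [425, 295], [368, 376], [292, 323]]
[[0.5994, -0.3278, 0.016], [0.609, -0.4734, 0.016], [0.4214, -0.4899, 0.016], [0.4097, -0.3456, 0.016]] ctr [ 0.5099 -0.4092  0.016 ] yaw x 5.2 yaw y 4.18 size 0.18944075506612254 0.1453409412255929
[[0.5994, -0.3265, 0.0149], [0.6138, -0.4728, 0.0108], [0.4244, -0.4898, 0.0115], [0.4132, -0.3426, 0.0087]] ctr [ 0.5127 -0.4079  0.0115] yaw x 5.02 yaw y 4.99 size 0.1885134314405827 0.1473222319064171
```

Call:
arm_command(delta_rot=[[0, 0, -12], [0, 0, -23], [0, 0, -23], [0, 0, -23], [0, 0, -23], [0, 0, -23], [0, 0, -23], [0, 0, -23], [0, 0, -23], [0, 0, -23], [0, 0, -23], [0, 0, -23]], delta_pos=[[-0.32, -0.35, -0.02], [-0.32, -0.35, -0.02], [-0.32, -0.35, -0.02], [-0.32, -0.35, -0.02], [-0.32, -0.35, -0.02], [-0.32, -0.35, -0.02], [-0.32, -0.35, -0.02], [-0.32, -0.35, -0.02], [-0.32, -0.35, -0.02], [-0.32, -0.35, -0.02], [-0.32, -0.35, -0.02], [-0.32, -0.35, -0.02]], gripper=[-1, -1, -1, -1, -1, -1, -1, -1, -1, -1, -1, -1])

```text
time: 1.1
position: [0.3753, 0.1933, 0.2428]
tool_rot: [-0.087, 0.996, -0.001, 0.001]
ft_force: [0.8, 0.1, 0.9]
grip_width: 0.087
grip_force: 0.0
```

```bash
cat >> h.py <<'E'
from scipy.spatial.transform import Rotation as R
def go(xyz,yaw_y):
    "delta in tool axes to TCP xyz, tool pointing down with tool y at yaw_y degrees"
    o=status.get_obs();r=R.from_quat(o['tool_rot']);a=np.radians(yaw_y)
    y=np.array([np.cos(a),np.sin(a),0]);z=np.array([0,0,-1.]);g=R.from_matrix(np.c_[np.cross(y,z),y,z])
    print('t',o['time'],'p',o['position'].round(4),'f',o['ft_force'].round(1),'w',o['grip_width'],o['grip_force'])
    print('dpos',r.inv().apply(np.array(xyz)-o['position']).round(4),'drot',(r.inv()*g).as_rotvec(degrees=True).round(2))
E
python3 -c "
from h import *
go([.5795,-.176,.15],100.1)"
```

```text
t 1.1 p [0.3753 0.1933 0.2428] f [0.8 0.1 0.9] w 0.08698124410188744 0.0
dpos [-0.1372 -0.3989  0.0935] drot [-0.09  0.08 -0.15]
```

Call:
arm_command(delta_rot=[[0, 0, 0], [0, 0, 0], [0, 0, 0], [0, 0, 0], [0, 0, 0], [0, 0, 0], [0, 0, 0], [0, 0, 0], [0, 0, 0], [0, 0, 0], [0, 0, 0], [0, 0, 0]], delta_pos=[[-0.137, -0.399, 0.02], [-0.137, -0.399, 0.02], [-0.137, -0.399, 0.02], [-0.137, -0.399, 0.02], [-0.137, -0.399, 0.02], [-0.137, -0.399, 0.02], [-0.137, -0.399, 0.02], [-0.137, -0.399, 0.093], [-0.137, -0.399, 0.093], [-0.137, -0.399, 0.093], [-0.137, -0.399, 0.093], [-0.137, -0.399, 0.093]], gripper=[-1, -1, -1, -1, -1, -1, -1, -1, -1, -1, -1, -1])

```text
time: 2.1
position: [0.579, -0.1764, 0.1457]
tool_rot: [-0.086, 0.996, 0.0, -0.001]
ft_force: [-0.4, 0.2, -0.1]
grip_width: 0.0868
grip_force: 0.0
```

Call:
arm_command(delta_rot=[[0, 0, 0], [0, 0, 0], [0, 0, 0]], delta_pos=[[0, 0, 0], [0, 0, 0], [0, 0, 0]], gripper=[-1, -1, -1])

```text
time: 2.35
position: [0.5777, -0.1707, 0.1502]
tool_rot: [-0.089, 0.996, 0.0, -0.0]
ft_force: [-0.3, 0.7, 0.1]
grip_width: 0.0869
grip_force: 0.0
```

Run:
```python
from h import *
go([.5795,-.176,.071],100.1)
f=lambda x:cv2.resize(np.array(x),(400,400),interpolation=cv2.INTER_CUBIC)
o=np.hstack([f(viewer.camera('top')['pixels'][100:260,210:370]),f(viewer.camera('scene')['pixels'][110:270,210:370])])
cv2.imwrite('pics/pre.png',o)
```

```text
t 2.35 p [ 0.5777 -0.1707  0.1502] f [-0.3  0.7  0.1] w 0.08693132915564854 0.0
dpos [-0.0008 -0.0055  0.0792] drot [ 0.02 -0.    0.08]
```

View pics/pre.png

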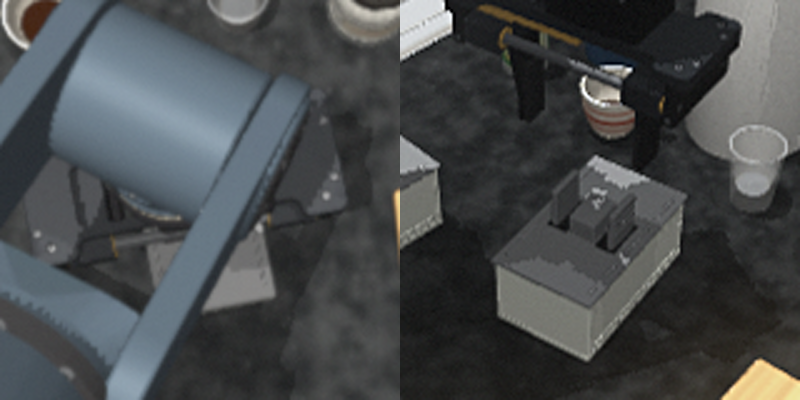

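The picture shows the fingers straddling the tabs, gripper line parallel to lid y, with the towel roll clear. I'll descend now.

Call:
arm_command(delta_rot=[[0, 0, 0], [0, 0, 0], [0, 0, 0], [0, 0, 0], [0, 0, 0], [0, 0, 0], [0, 0, 0], [0, 0, 0]], delta_pos=[[-0.001, -0.0055, 0.01], [-0.001, -0.0055, 0.025], [-0.001, -0.0055, 0.04], [-0.001, -0.0055, 0.055], [-0.001, -0.0055, 0.068], [-0.001, -0.0055, 0.078], [-0.001, -0.0055, 0.078], [-0.001, -0.0055, 0.078]], gripper=[-1, -1, -1, -1, -1, -1, -1, -1])

```text
time: 3.12
position: [0.5799, -0.177, 0.0711]
tool_rot: [-0.088, 0.996, 0.0, -0.0]
ft_force: [-0.6, -0.5, -0.2]
grip_width: 0.0871
grip_force: 0.0
```

Run:
```python
from h import *
go([.5795,-.176,.072],100.1)
f=lambda x:cv2.resize(np.array(x),(600,480),interpolation=cv2.INTER_CUBIC)
cv2.imwrite('pics/down.png',f(viewer.camera('scene')['pixels'][150:270,220:370]))
```

```text
t 3.1167 p [ 0.5799 -0.177   0.0711] f [-0.6 -0.5 -0.2] w 0.08712506567712 0.0
dpos [ 0.0003  0.001  -0.0009] drot [ 0.03 -0.04  0.04]
```

View pics/down.png

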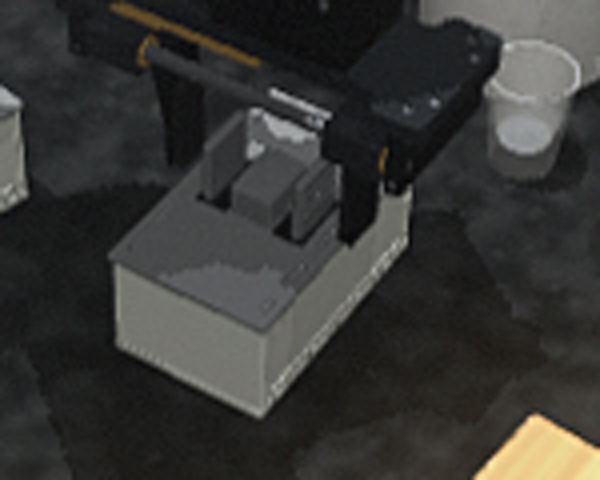

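The picture shows both fingers outside the tabs, with the near fingertip at (360,240) beside the tab at (315,215). I'll close at 25 N.

Call:
arm_command(delta_rot=[[0, 0, 0], [0, 0, 0], [0, 0, 0], [0, 0, 0], [0, 0, 0], [0, 0, 0], [0, 0, 0], [0, 0, 0], [0, 0, 0], [0, 0, 0], [0, 0, 0], [0, 0, 0]], delta_pos=[[0, 0.001, -0.001], [0, 0.001, -0.001], [0, 0.001, -0.001], [0, 0.001, -0.001], [0, 0.001, -0.001], [0, 0.001, -0.001], [0, 0.001, -0.001], [0, 0.001, -0.001], [0, 0.001, -0.001], [0, 0.001, -0.001], [0, 0.001, -0.001], [0, 0.001, -0.001]], gripper=[0, 0.4, 1, 1, 1, 1, 1, 1, 1, 1, 1, 1], grip_force=25)

```text
time: 4.17
position: [0.5801, -0.1762, 0.0733]
tool_rot: [-0.088, 0.996, -0.0, 0.0]
ft_force: [-0.9, 0.7, 6.2]
grip_width: 0.0377
grip_force: 25.0
```

```bash
python3 -c "
from h import *
go([.5795,-.176,.072],100.1);print(status.get_obs()['ft_force'],status.get_obs()['moment'])"
```

```text
t 4.1667 p [ 0.5801 -0.1762  0.0733] f [-0.9  0.7  6.2] w 0.03774300076830551 25.00058501958847
dpos [0.0006 0.0003 0.0013] drot [-0.01  0.02  0.02]
[-0.89589121  0.70501989  6.23626175] [0.10295101 0.1766393  0.06504283]
```

Call:
arm_command(delta_rot=[[0, 0, 0], [0, 0, 0], [0, 0, 0], [0, 0, 0], [0, 0, 0], [0, 0, 0], [0, 0, 0], [0, 0, 0]], delta_pos=[[0, 0, -0.003], [0, 0, -0.006], [0, 0, -0.009], [0, 0, -0.012], [0, 0, -0.015], [0, 0, -0.015], [0, 0, -0.015], [0, 0, -0.015]], gripper=[1, 1, 1, 1, 1, 1, 1, 1])

```text
time: 4.83
position: [0.5799, -0.1762, 0.0875]
tool_rot: [-0.088, 0.996, 0.0, -0.0]
ft_force: [0.3, -0.6, -1.7]
grip_width: 0.0379
grip_force: 25.0
```

Run:
```python
from h import *
go([.5795,-.176,.072],100.1)
f=lambda x:cv2.resize(np.array(x),(600,480),interpolation=cv2.INTER_CUBIC)
cv2.imwrite('pics/lift.png',f(viewer.camera('scene')['pixels'][150:270,220:370]))
```

```text
t 4.8333 p [ 0.5799 -0.1762  0.0875] f [ 0.3 -0.6 -1.7] w 0.03787761702490906 24.999801814556122
dpos [0.0003 0.0003 0.0155] drot [ 0.01 -0.01  0.02]
```

View pics/lift.png

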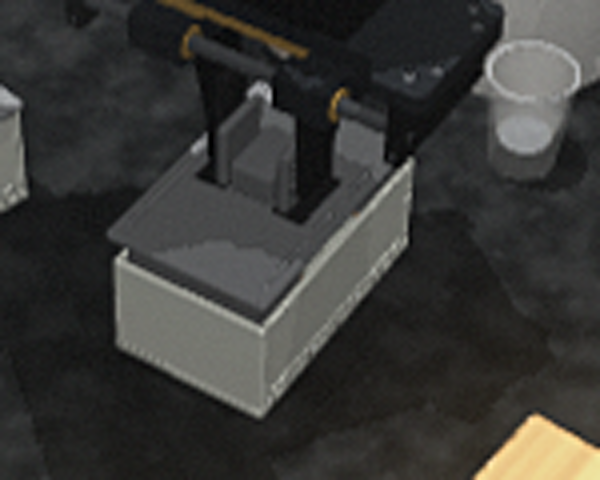

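The lid is rising alone: the box stays on the worktop and the wrist carries about 1.7 N, the lid's weight. I'll continue straight up.

Call:
arm_command(delta_rot=[[0, 0, 0], [0, 0, 0], [0, 0, 0], [0, 0, 0], [0, 0, 0], [0, 0, 0], [0, 0, 0], [0, 0, 0], [0, 0, 0], [0, 0, 0], [0, 0, 0], [0, 0, 0]], delta_pos=[[0, 0, -0.003], [0, 0, -0.006], [0, 0, -0.01], [0, 0, -0.015], [0, 0, -0.022], [0, 0, -0.032], [0, 0, -0.044], [0, 0, -0.056], [0, 0, -0.066], [0, 0, -0.072], [0, 0, -0.072], [0, 0, -0.072]], gripper=[1, 1, 1, 1, 1, 1, 1, 1, 1, 1, 1, 1])

```text
time: 5.88
position: [0.5801, -0.1763, 0.1602]
tool_rot: [-0.088, 0.996, -0.0, 0.0]
ft_force: [-0.7, -0.4, -1.9]
grip_width: 0.0376
grip_force: 25.0
```

Run:
```python
from h import *
go([.5115,-.408,.12],95.1)
f=lambda x:cv2.resize(np.array(x),(400,400),interpolation=cv2.INTER_CUBIC)
import pickle
C={n:viewer.camera(n) for n in('top','scene')};pickle.dump(C,open('c1.pkl','wb'))
o=np.hstack([f(C['top']['pixels'][140:240,245:345]),f(C['scene']['pixels'][130:250,230:350])])
cv2.imwrite('pics/held.png',o)
```

```text
t 5.8833 p [ 0.5801 -0.1763  0.1602] f [-0.7 -0.4 -1.9] w 0.03758510093779083 24.999727606773376
dpos [ 0.1083 -0.216   0.0402] drot [-0.03  0.05  5.02]
```

View pics/held.png

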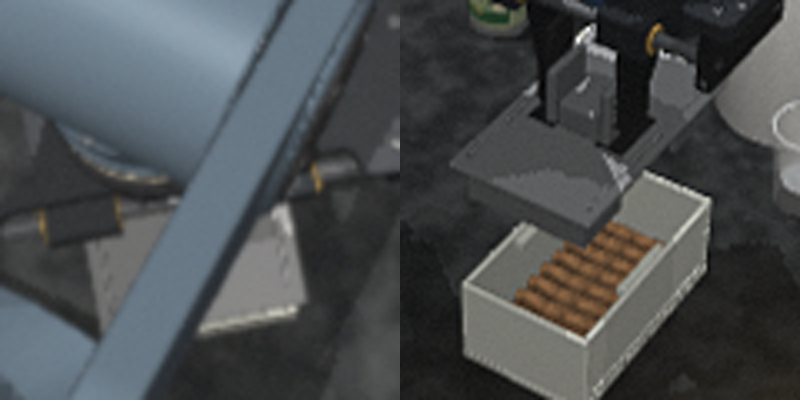

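The lid is clear of the open box and level (scene crop plate corner at (450,165), rim below). I'll carry it over the board.

Call:
arm_command(delta_rot=[[0, 0, 0.5], [0, 0, 1], [0, 0, 2], [0, 0, 3], [0, 0, 4], [0, 0, 5], [0, 0, 5], [0, 0, 5], [0, 0, 5], [0, 0, 5], [0, 0, 5], [0, 0, 5]], delta_pos=[[0.005, -0.01, 0], [0.015, -0.03, 0], [0.028, -0.056, 0], [0.044, -0.088, 0], [0.06, -0.12, 0], [0.076, -0.152, 0], [0.09, -0.18, 0], [0.1, -0.2, 0], [0.106, -0.212, 0], [0.108, -0.216, 0], [0.108, -0.216, 0], [0.108, -0.216, 0]], gripper=[1, 1, 1, 1, 1, 1, 1, 1, 1, 1, 1, 1])

```text
time: 6.98
position: [0.5115, -0.4066, 0.159]
tool_rot: [-0.045, 0.999, 0.001, -0.0]
ft_force: [0.1, 0.0, -1.4]
grip_width: 0.0378
grip_force: 25.0
```

Call:
arm_command(delta_rot=[[0, 0, 0], [0, 0, 0], [0, 0, 0], [0, 0, 0], [0, 0, 0], [0, 0, 0], [0, 0, 0], [0, 0, 0], [0, 0, 0]], delta_pos=[[0, 0, 0.008], [0, 0, 0.02], [0, 0, 0.036], [0, 0, 0.052], [0, 0, 0.068], [0, 0, 0.08], [0, 0, 0.085], [0, 0, 0.085], [0, 0, 0.085]], gripper=[1, 1, 1, 1, 1, 1, 1, 1, 1])

```text
time: 7.73
position: [0.5118, -0.4075, 0.0743]
tool_rot: [-0.045, 0.999, 0.0, -0.0]
ft_force: [-1.0, -0.5, -1.6]
grip_width: 0.0377
grip_force: 25.0
```

Run:
```python
from h import *
go([.512,-.408,.051],95.1)
c=viewer.camera('scene')
# predicted lid plate corners if lid centre = TCP
o=status.get_obs();p=o['position'];a=np.radians(5.1)
im=cv2.resize(np.array(c['pixels'])[220:400,270:450],(600,600),interpolation=cv2.INTER_CUBIC)
for sx,sy in((1,1),(1,-1),(-1,-1),(-1,1)):
    x,y=sx*.072,sy*.044
    u,v=proj(c,[p[0]+x*np.cos(a)-y*np.sin(a),p[1]+x*np.sin(a)+y*np.cos(a),p[2]-.0733+.065])
    q=((u+.5-270)*600/180,(v+.5-220)*600/180);print(np.round(q,1))
    cv2.drawMarker(im,(int(q[0]),int(q[1])),(0,0,255),0,16,1)
cv2.imwrite('pics/over.png',im)
```

```text
t 7.7333 p [ 0.5118 -0.4075  0.0743] f [-1.  -0.5 -1.6] w 0.03767836231936253 24.999774992465973
dpos [-0.0001 -0.0005  0.0233] drot [ 0.01 -0.01  0.05]
[316.1  99.9]
[468.6 184.8]
[316.5 386.2]
[155.5 282.1]
```

View pics/over.png

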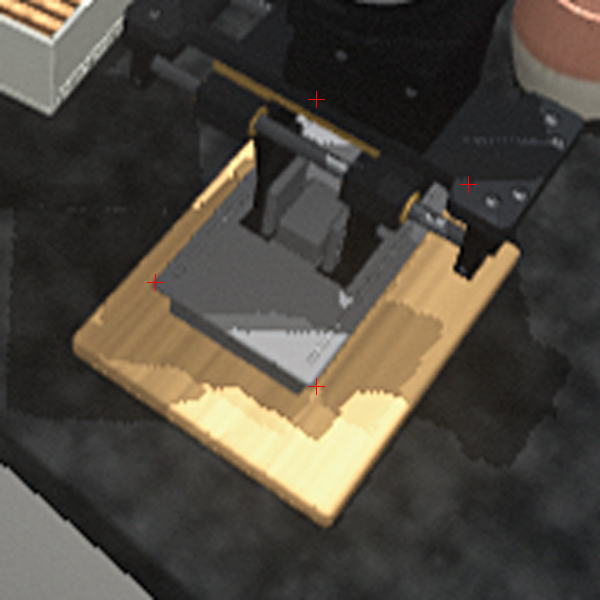

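The held lid's plate corners, at about (155,282) and (312,388), match the predicted marks, and the board lies square beneath it. Now lowering slowly.

Call:
arm_command(delta_rot=[[0, 0, 0], [0, 0, 0], [0, 0, 0], [0, 0, 0], [0, 0, 0], [0, 0, 0], [0, 0, 0], [0, 0, 0], [0, 0, 0], [0, 0, 0], [0, 0, 0]], delta_pos=[[0, -0.0005, 0.004], [0, -0.0005, 0.009], [0, -0.0005, 0.014], [0, -0.0005, 0.018], [0, -0.0005, 0.02], [0, -0.0005, 0.021], [0, -0.0005, 0.022], [0, -0.0005, 0.023], [0, -0.0005, 0.023], [0, -0.0005, 0.023], [0, -0.0005, 0.023]], gripper=[1, 1, 1, 1, 1, 1, 1, 1, 1, 1, 1])

```text
time: 8.7
position: [0.5117, -0.4085, 0.0517]
tool_rot: [-0.045, 0.999, -0.0, 0.0]
ft_force: [-0.3, -0.4, -1.9]
grip_width: 0.0377
grip_force: 25.0
```

Call:
arm_command(delta_rot=[[0, 0, 0], [0, 0, 0], [0, 0, 0], [0, 0, 0]], delta_pos=[[0, 0, 0.0005], [0, 0, 0.001], [0, 0, 0.001], [0, 0, 0.001]], gripper=[1, 1, 1, 1])

```text
time: 9.03
position: [0.5118, -0.4085, 0.0513]
tool_rot: [-0.045, 0.999, -0.0, 0.0]
ft_force: [-1.2, 1.1, 4.1]
grip_width: 0.0378
grip_force: 25.0
```

The lid is in contact with the board, so I'll release and retreat.

Call:
arm_command(delta_rot=[[0, 0, 0], [0, 0, 0], [0, 0, 0], [0, 0, 0], [0, 0, 0], [0, 0, 0], [0, 0, 0], [0, 0, 0], [0, 0, 0], [0, 0, 0]], delta_pos=[[0, 0, 0], [0, 0, 0], [0, 0, 0], [0, 0, 0], [0, 0, 0], [0, 0, 0], [0, 0, 0], [0, 0, 0], [0, 0, 0], [0, 0, 0]], gripper=[0.1, 0, -0.2, -0.4, -0.6, -0.8, -1, -1, -1, -1])

```text
time: 9.87
position: [0.5116, -0.4082, 0.0502]
tool_rot: [-0.045, 0.999, 0.0, -0.0]
ft_force: [0.3, 0.3, 0.5]
grip_width: 0.0846
grip_force: 0.0
```

Call:
arm_command(delta_rot=[[0, 0, 0], [0, 0, 0], [0, 0, 0], [0, 0, 0], [0, 0, 0], [0, 0, 0], [0, 0, 0], [0, 0, 0], [0, 0, 0], [0, 0, 0], [0, 0, 0], [0, 0, 0]], delta_pos=[[0, 0, -0.005], [0, 0, -0.015], [0, 0, -0.03], [0, 0, -0.05], [0, 0, -0.07], [0, 0, -0.1], [0, 0, -0.13], [0, 0, -0.16], [0, 0, -0.18], [0, 0, -0.18], [0, 0, -0.18], [0, 0, -0.18]], gripper=[-1, -1, -1, -1, -1, -1, -1, -1, -1, -1, -1, -1])

```text
time: 10.87
position: [0.5111, -0.4077, 0.2301]
tool_rot: [-0.045, 0.999, 0.001, -0.0]
ft_force: [-0.3, 0.1, 0.2]
grip_width: 0.0869
grip_force: 0.0
```

Run:
```python
from h import *
go([.512,-.408,.2],95.1)
cv2.imwrite('pics/end.png',np.array(viewer.camera('scene')['pixels']))
```

```text
t 10.8667 p [ 0.5111 -0.4077  0.2301] f [-0.3  0.1  0.2] w 0.08690183394014844 0.0
dpos [-0.0009 -0.0004  0.0301] drot [ 0.06 -0.05  0.02]
```

View pics/end.png

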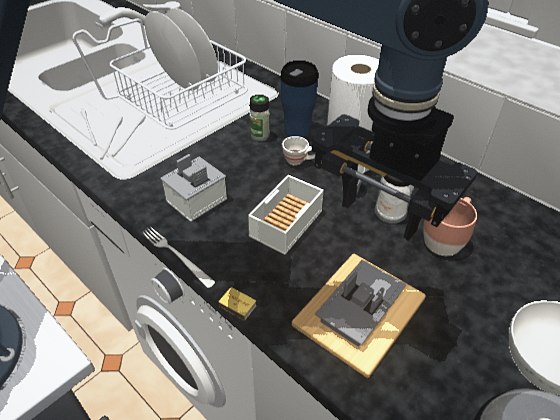

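The lid lies flat and upright in the middle of the board at about (360,300). The long box still stands at (286,215), the short box is untouched, and the gripper is clear.

```bash
python3 -c "
from rig import robot
print(robot.hand_in())"
```

```text
the job is handed in; nothing more can be done
None
```

The long box's lid is off and lies flat and right way up in the middle of the board, the long box stands where it was, the short box was not touched, and the job was handed in at about 11 s; no verdict was returned.

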